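Show which bit and where to bore the second hinge cup

TASK

Show the apprentice how to finish this cabinet door by pointing, touching nothing: hold the fingertips, straight down, about two centimetres above the widest of the Forstner bits in the wooden block for about two seconds, then in the same way above the pencil cross where the second hinge cup is to be bored (the cross on the same long frame member as the cup hole already there). Finish while still pointing at that cross, and do not point at any other bit, cross or hole on the way.

Things in the scene. Friction and masses are not known exactly. Their poses are not given: they have to be found in the camera images.
- stand: wooden block 110 (its x) x 160 (its y) x 50 mm high, fixed, with five Forstner bits standing in its holes, heads up, in two rows (three and two), bit centres at least 50 mm apart. A tape measure, an offcut and a clamp, all lower than 70 mm, and farther to its left a 225 mm high black tool box stand around it, none within 25 mm of the block. Origin at the centre of its underside, z up
- bit_12_top (a point): centre of the top of the Forstner bit of 12 mm head diameter; plain steel, loose in its hole (which bit is in which hole varies), top 100 mm above the bench like all of them; a centre spur stands 2.5 mm above this point; z up
- bit_15_top (a point): centre of the top of the Forstner bit of 15 mm head diameter; plain steel, loose in its hole (which bit is in which hole varies), top 100 mm above the bench like all of them; a centre spur stands 2.5 mm above this point; z up
- bit_20_top (a point): centre of the top of the Forstner bit of 20 mm head diameter; plain steel, loose in its hole (which bit is in which hole varies), top 100 mm above the bench like all of them; a centre spur stands 2.5 mm above this point; z up
- bit_25_top (a point): centre of the top of the Forstner bit of 25 mm head diameter; plain steel, loose in its hole (which bit is in which hole varies), top 100 mm above the bench like all of them; a centre spur stands 2.5 mm above this point; z up
- bit_35_top (a point): centre of the top of the Forstner bit of 35 mm head diameter - THE WIDEST, the one for 35 mm hinge cups; plain steel, loose in its hole (which bit is in which hole varies), top 100 mm above the bench like all of them; a centre spur stands 2.5 mm above this point; z up
- door: small wooden frame-and-panel cabinet door, loose, lying inside face up, 220 (its x) x 320 (its y) x 18 mm, frame members 60 mm wide, panel sunk 6 mm below the frame's face; any yaw. Its -x long edge is the hinge edge. Origin at the centre of its underside, z up. A pencil and a loose hinge lie on its panel and stay below 35 mm above the bench
- hinge_mark (a point): on the door's upper face (18 mm above the bench): centre of the larger pencil cross (lines 40 mm long, 2 mm wide), 22 mm in from the hinge edge, on the same long frame member as the hinge cup already bored and 160 mm from it: where the second hinge cup is to be bored; z up
- bored_cup (a point): on the door's upper face: centre of the mouth of the hinge cup already bored, a round blind hole 35 mm across, 12.5 mm deep; z up
- knob_mark (a point): on the door's upper face: centre of the smaller pencil cross (lines 26 mm) for the knob, on the other long frame member; z up
- pencil: flat red carpenter's pencil, 165 mm long, lying on the door's sunken panel. Bystander; origin at the middle of its underside
- hinge: steel concealed cabinet hinge (round 35 mm cup, 75 mm arm), lying on the door's sunken panel. Bystander; origin under the centre of its cup
- tape_measure: yellow and black tape measure, 75 x 36 x 64 mm high. Bystander; origin at the centre of its underside

How it is judged:
By the outcome, as a careful person would: the job done as asked, in the order asked, and still so for the second after the job is handed in, with the robot touching nothing.
It also fails if it takes over 46 s, if anything falls off the work surface, if the arm or the gripper's body presses on something with over 40 N, if the wrist force passes 120 N, or if a joint passes its speed limit or range.

ROBOT

A 6-joint arm with a two-finger parallel gripper is mounted at the origin on the work surface. World frame = base frame: x ahead of the robot, y to its left, z up, the work surface at z = 0. Lengths are in mm, angles in rad, forces in N, time in s.
With the tool pointing down it reaches from about 225 to 725 mm from the base axis. Payload 3.1 kg.
Tool frame: the origin (TCP) lies between the finger pads, 19 mm behind the fingertips; this is the grasp point; z points along the fingers, y is the line along which they close (so a half turn about z gives the same grasp; the last joint's range is limited). The gripper opens to 85 mm and grips with 20 to 120 N. Pads are 22 mm wide; open, the fingers measure 114 mm over their backs; the gripper's body (76 mm by 85 mm) begins 54 mm behind the grasp point. The pads swing forward as they close: fully open they stand 13 mm farther back than shut.
Start: joints at [-1.377, 0.048, 0.099, 1.622, 0, 1.443], TCP at [166.029, -498.048, 250.012] pointing down, gripper open.
Joint ranges: [-2.91, 2.91], [-0.99, 1.94], [-1.21, 1.42], [-2.12, 2.29], [-1.49, 1.47], [-3.14, 3.14]. Speed limits (rad/s): [2.79, 2.79, 3.14, 3.14, 3.14, 3.14].

INTERFACE

Orientations are given as a unit quaternion [x, y, z, w].
In Python, from plant import sense, read_camera, sign_off gives the robot as it stands.
- The arm moves only by the shell command python3 -m jog 'ROWS'. ROWS is a JSON object of lists of equal length, an entry for each row: "delta_pos": the shift along the tool's x, y, z in units of 40 mm (1.0 is 40 mm), a list of three; "turn": the turn about the tool's z in units of 6 degrees (1.0 is 6 degrees); "grip": the finger opening in mm, from 0 to 85.4. In form: {"delta_pos": [[x, y, z], ...], "turn": [turn, ...], "grip": [grip, ...]}. A call has 1 to 12 rows; each row shifts and turns the commanded pose from where the row before left it, along the tool's axes as they then stand; what a row does not reach is not made up. A row lasts 1/10 s, in which the tool goes at most 50 mm and 8.59 degrees, less where a joint would pass 70% of its speed; a pose out of reach is approached as far as the arm can. A call is refused whole if a number of a shift passes 1 or a number of a turn 1, either way. A call with a gripper value outside its range is refused whole. The fingers move at their own pace and stop on an object; the grip force is fixed at half the most. Time passes only in rows, so rows that do not move let the fingers close. It gives the time, the measured TCP pose, the force, the opening and the grip force at its end, in the units of the state.
- sense(): the state, without advancing time (a new reading comes with each control period).
- read_camera(name): name is "side" or "top" or "wrist"; returns a dict with "image" (420x560x3 uint8, red, green, blue), "intrinsics" (3x3 intrinsics, pixels), "camera_from_world" (4x4, takes a point from world to camera coordinates). Camera axes: x right, y down, z forward; pixel columns grow to the right and rows downward; lengths in mm; the calibration is good to about 2 mm. A picture is of the moment at which its call begins. There is no depth.
- sign_off(): hands the job in; it is judged then, once.
The state is a dict: "time": time; "q": joint angles; "joint_vel": joint speeds; "joint_torque": joint torques, N m; "eef_pos": TCP position; "tcp_rot": TCP orientation; "contact_force": force on the tool from outside, world axes, zero at the start; "moment": the same for the moment, N m; "finger_gap": finger opening in mm; "grasp_force": force on a finger pad.
Only numpy, scipy, OpenCV 4.12 (cv2) and the standard library are available. Lean on these libraries where they do the work, as an engineer would, in place of code of your own. Each camera call takes 0.05 s, during which the arm holds its last target. There are 200 camera calls.

## Working session

There is one attempt and no reset: what is moved stays moved. The work goes in short steps, Python scripts to look and compute and a shell command to move; the robot and the scene stay as the last step left them, time stands still between calls to the robot, and variables do not carry over. Pictures are saved under pics/ and viewed, at most 10 in all, crops included, and the job is handed in when it is done.

```bash
mkdir -p pics; cat > h.py <<'E'
import numpy as np,cv2
from plant import sense,read_camera,sign_off
def grab(n,f):
    c=read_camera(n); np.savez(f'pics/{f}.npz',**c); cv2.imwrite(f'pics/{f}.png',c['image'][:,:,::-1]); return c
def ray(c,u,v):
    T=c['camera_from_world'];R=T[:3,:3];o=-R.T@T[:3,3]
    return o,R.T@np.linalg.inv(c['intrinsics'])@[u,v,1]
def onz(c,u,v,z):
    o,d=ray(c,u,v); return o+d*(z-o[2])/d[2]
def proj(c,p):
    q=c['intrinsics']@(c['camera_from_world']@[*p,1])[:3]; return q[:2]/q[2]
E
python3 - <<'E'
from h import *
for n in('top','side'):
    c=grab(n,n); print(n,ray(c,280,210))
s=sense();print(s['time'],s['eef_pos'],s['tcp_rot'],s['finger_gap'])
E
```

```text
top (array([ 527.59494622,   66.98574637, 1033.77898283]), array([ 0.07494063,  0.00222581, -0.99737588]))
side (array([ 54.00446547, 852.13029208, 634.69200649]), array([ 0.47454679, -0.73551393, -0.48383418]))
0.1 [ 165.92936122 -497.53209503  248.91329283] [ 9.87086137e-01  1.60186685e-01 -2.32276826e-05 -1.08811875e-03] 85.72168691569443
```

View pics/top.png

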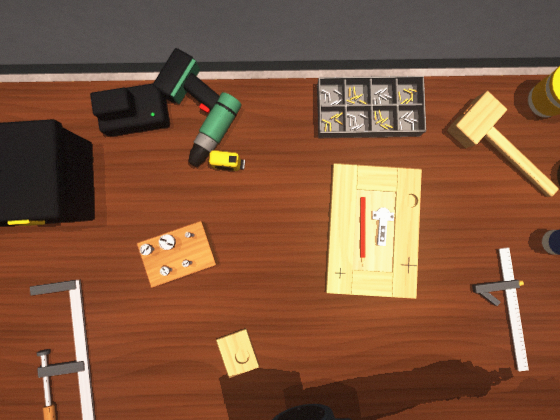

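View pics/side.png

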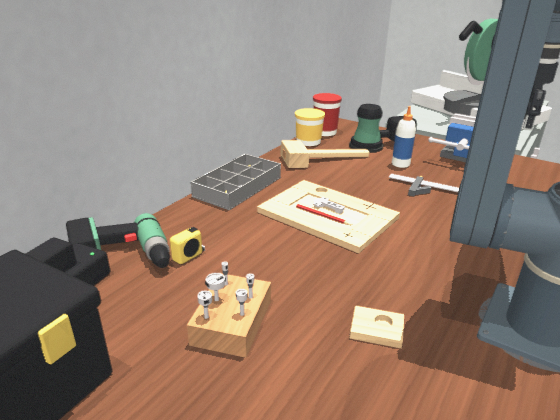

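The top view shows the stand near (176,253) with the widest head near (166,241). The bored cup is near (413,200), the large cross near (408,265) and the small knob cross near (340,273). The side view agrees, so I'll zoom in and measure.

```bash
python3 - <<'E'
from h import *
c=dict(np.load('pics/top.npz')); im=cv2.cvtColor(c['image'],cv2.COLOR_RGB2BGR)
a=cv2.resize(im[215:295,130:220],None,fx=5,fy=5,interpolation=cv2.INTER_CUBIC)
b=cv2.resize(im[180:300,320:430],None,fx=3.33,fy=3.33,interpolation=cv2.INTER_CUBIC)[:400,:350]
cv2.imwrite('pics/crop.png',np.hstack([a,b]))
# bit heads: bright low-saturation blobs in stand
hsv=cv2.cvtColor(im,cv2.COLOR_BGR2HSV)
m=np.zeros(im.shape[:2],np.uint8); m[220:290,135:218]=((hsv[...,1]<60)&(hsv[...,2]>70))[220:290,135:218]*255
n,l,st,ce=cv2.connectedComponentsWithStats(m)
for i in range(1,n):
    if st[i,4]>5: print('blob',ce[i],st[i],onz(c,*ce[i],100))
for nme,p in dict(hm=(408,265),km=(340,273),cup=(413,200)).items(): print(nme,onz(c,*p,18))
# dark crosses
hue=im[...,2].astype(int)
for (x0,x1,y0,y1) in((395,420,250,282),(330,352,262,284)):
    g=cv2.cvtColor(im,cv2.COLOR_BGR2GRAY)[y0:y1,x0:x1]; bl=cv2.morphologyEx(g,cv2.MORPH_BLACKHAT,np.ones((7,7)))
    print(bl.max()); 
    w=np.where(bl>0.35*bl.max(),bl,0).astype(float)
    cs=w.sum(0);rs=w.sum(1); u=x0+cs.argmax();v=y0+rs.argmax(); print('cross',u,v,onz(c,u,v,18)); print(cs.astype(int),rs.astype(int))
E
```

```text
blob [187.5 234.5] [185 233   6   4  20] [546.57559813 279.114016   100.        ]
blob [166.46892655 241.8079096 ] [159 235  16  15 177] [531.1294736  326.46326633 100.        ]
blob [145.33333333 249.16129032] [140 244  11  11  93] [515.64480855 373.86769637 100.        ]
blob [185.1875  263.28125] [182 261   7   6  32] [482.04001334 284.6515766  100.        ]
blob [164.17741935 270.5       ] [160 267   9   9  62] [466.98578901 331.72019484 100.        ]
hm [ 461.5478822  -243.22267672   18.        ]
km [445.81396175 -74.81569047  18.        ]
cup [ 622.0518144  -262.38631969   18.        ]
139
cross 419 265 [ 460.93519478 -270.44213156   18.        ]
[   0    0    0    0    0    0   60   68   53   49   67   73  129 1332
  309   81   76   67   69   81   82   65  884 3882 4225] [ 214  222  248  241  239  237  236  293  384  405  406  341  343  361
  594 1250  346  330  324  332  360  438  422  323  328  329  332  358
  350  353  349  364]
125
cross 340 273 [445.81396175 -74.81569047  18.        ]
[  0   0   0   0   0  45  62  63  59 205 729  77  79  65  61   0   0   0
   0   0   0   0] [  0   0   0   0   0   0  90  92  84  71 135 723  70  66  45  69   0   0
   0   0   0   0]
```

View pics/crop.png

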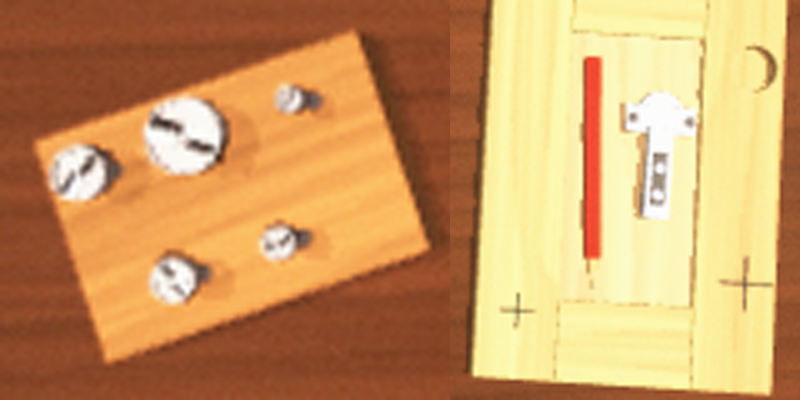

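The cross-to-cup distance comes out at 161 mm (160 expected), and the neighbouring bits are about 50 mm apart with the widest head about 35 mm across. Next I'll turn the tool so its x lines up with world y, and close the fingers.

```bash
python3 -m jog '{"delta_pos":[[0,0,0],[0,0,0],[0,0,0],[0,0,0],[0,0,0],[0,0,0],[0,0,0],[0,0,0],[0,0,0],[0,0,0],[0,0,0],[0,0,0]],"turn":[-1,-1,-1,-1,-1,-1,-1,-1,-1,-1,-1,-0.93],"grip":[0,0,0,0,0,0,0,0,0,0,0,0]}'
python3 - <<'E'
from h import *
from scipy.spatial.transform import Rotation as R
s=sense();print(s['time'],s['q'],s['eef_pos'],s['finger_gap']);print(R.from_quat(s['tcp_rot']).as_matrix().round(3))
c=dict(np.load('pics/side.npz'));print(proj(c,(531,326.5,100)),proj(c,(461.6,-243.7,18)))
E
```

```text
time: 1.3
eef_pos: [166.0, -497.7, 249.3]
tcp_rot: [0.706, 0.709, 0.0, -0.001]
contact_force: [0.2, 0.1, 0.1]
finger_gap: 0.1
grasp_force: 0.0
1.3 [-1.37680373e+00  4.84841245e-02  9.82376373e-02  1.62194800e+00
 -1.06892807e-05  1.89536544e-01] [ 165.96316216 -497.73933147  249.27658721] 0.08906035834551365
[[-0.004  1.    -0.   ]
 [ 1.     0.004  0.001]
 [ 0.001 -0.    -1.   ]]
[216.57682358 278.50777777] [371.05317187 206.88445995]
```

```bash
python3 -m jog '{"delta_pos":[[0.86,0.38,0],[0.86,0.38,0],[0.86,0.38,0],[0.86,0.38,0],[0.86,0.38,0],[0.86,0.38,0],[0.86,0.38,0],[0.86,0.38,0],[0.86,0.38,0],[0.86,0.38,0],[0.86,0.38,0],[0.86,0.38,0]],"turn":[0,0,0,0,0,0,0,0,0,0,0,0],"grip":[0,0,0,0,0,0,0,0,0,0,0,0]}'
python3 -m jog '{"delta_pos":[[0.86,0.38,0],[0.86,0.38,0],[0.86,0.38,0],[0.86,0.38,0],[0.86,0.38,0],[0.86,0.38,0],[0.86,0.38,0],[0.86,0.38,0],[0.86,0.38,0],[0.86,0.38,0],[0.86,0.38,0],[0.8,0.38,0]],"turn":[0,0,0,0,0,0,0,0,0,0,0,0],"grip":[0,0,0,0,0,0,0,0,0,0,0,0]}'
python3 -m jog '{"delta_pos":[[0,0,0],[0,0,0.4],[0,0,0.4],[0,0,0.4],[0,0,0.4],[0,0,0],[0,0,0]],"turn":[0,0,0,0,0,0,0],"grip":[0,0,0,0,0,0,0]}'
python3 - <<'E'
from h import *
for n in('side','wrist'): c=grab(n,n+'2')
s=sense();print(s['time'],s['q'],s['eef_pos'])
c=dict(np.load('pics/side2.npz'));e=np.array(s['eef_pos']);print(proj(c,e-[0,0,19]),proj(c,(531,326.5,100)))
c=dict(np.load('pics/wrist2.npz'));print(proj(c,e-[0,0,19]),proj(c,(531,326.5,100)))
a=cv2.imread('pics/side2.png')[120:330,130:310];b=cv2.imread('pics/wrist2.png')
cv2.imwrite('pics/v2.png',np.hstack([cv2.resize(a,(343,400)),cv2.resize(b,(457,343))[:343] if 0 else cv2.copyMakeBorder(cv2.resize(b,(457,343)),0,57,0,0,0)]))
E
```

```text
time: 2.5
eef_pos: [348.4, -83.6, 249.6]
tcp_rot: [0.707, 0.707, -0.0, -0.0]
contact_force: [0.3, -0.4, 0.0]
finger_gap: -0.0
grasp_force: 0.0
time: 3.7
eef_pos: [530.7, 326.9, 249.1]
tcp_rot: [0.707, 0.707, -0.001, -0.0]
contact_force: [-0.6, -0.3, 1.1]
finger_gap: 0.1
grasp_force: 0.0
time: 4.4
eef_pos: [530.0, 324.6, 185.7]
tcp_rot: [0.707, 0.707, -0.001, -0.0]
contact_force: [0.5, -0.1, 1.0]
finger_gap: -0.1
grasp_force: 0.0
4.5 [ 4.41858995e-01  2.97774613e-01  2.57479742e-01  1.52883466e+00
 -7.31978396e-05  2.01262050e+00] [530.9615481  325.15705834 187.2947397 ]
[215.04551611 247.48615166] [216.57682358 278.50777777]
[279.01242735 271.21595889] [279.11228788 222.343482  ]
```

View pics/v2.png

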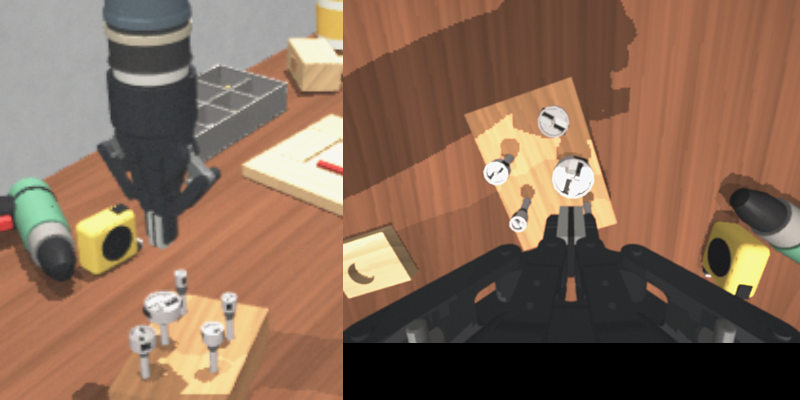

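The fingertips show at (215,247) in the side view, which is exactly where TCP−19 mm projects. They sit above the widest bit with nothing in between. In the wrist view its head is near (282,218). I'll refine that with a ray.

```bash
python3 - <<'E'
from h import *
c=dict(np.load('pics/wrist2.npz'));h=cv2.cvtColor(c['image'],cv2.COLOR_RGB2HSV)
m=((h[...,1]<50)&(h[...,2]>90)).astype(np.uint8)
n,l,st,ce=cv2.connectedComponentsWithStats(m)
for i in range(1,n):
    if st[i,4]>200: print(ce[i].round(1),st[i],onz(c,*(st[i,:2]+st[i,2:4]/2),100).round(1))
E
```

```text
[257.5 148.4] [ 239  130   38   38 1089] [517.4 376.5 100. ]
[189.4 209.3] [172 190  37  37 816] [470.7 336.4 100. ]
[281.2 217.5] [ 256  191   52   52 1956] [533.  330.4 100. ]
[543.9 283.2] [ 509  246   51   58 1233] [716.2 286.2 100. ]
[269.4 274.3] [262 253  14  47 501] [523.7 284.9 100. ]
[288.6 274.2] [283 253  14  47 503] [538.9 284.9 100. ]
[215.3 271. ] [204 257  22  27 437] [484.7 289.7 100. ]
[ 22. 297.] [  0 286  50  26 399] [342.  266.1 100. ]
[ 86.2 411.8] [ 78 404  18  16 235] [369.4 157.5 100. ]
[472.  412.1] [463 404  19  16 227] [693.7 157.8 100. ]
```

```bash
python3 -m jog '{"delta_pos":[[0.07,0.03,0],[0,0,0.3],[0,0,0.3],[0,0,0.3],[0,0,0.27],[0,0,0],[0,0,0],[0,0,0],[0,0,0],[0,0,0],[0,0,0],[0,0,0]],"turn":[0,0,0,0,0,0,0,0,0,0,0,0],"grip":[0,0,0,0,0,0,0,0,0,0,0,0]}'
python3 -m jog '{"delta_pos":[[0,0,0],[0,0,0],[0,0,0],[0,0,0],[0,0,0],[0,0,0],[0,0,0],[0,0,0],[0,0,0],[0,0,0],[0,0,0],[0,0,0]],"turn":[0,0,0,0,0,0,0,0,0,0,0,0],"grip":[0,0,0,0,0,0,0,0,0,0,0,0]}'
python3 - <<'E'
from h import *
grab('side','side3')
cv2.imwrite('pics/s3.png',cv2.resize(cv2.imread('pics/side3.png')[200:320,150:290],None,fx=3,fy=3))
E
```

```text
time: 5.7
eef_pos: [531.9, 328.1, 139.5]
tcp_rot: [0.707, 0.707, 0.0, 0.0]
contact_force: [0.3, -0.3, -0.1]
finger_gap: 0.3
grasp_force: 0.0
time: 6.9
eef_pos: [531.8, 328.1, 139.2]
tcp_rot: [0.707, 0.707, 0.0, -0.0]
contact_force: [0.8, -0.1, -0.3]
finger_gap: -0.3
grasp_force: 0.0
```

View pics/s3.png

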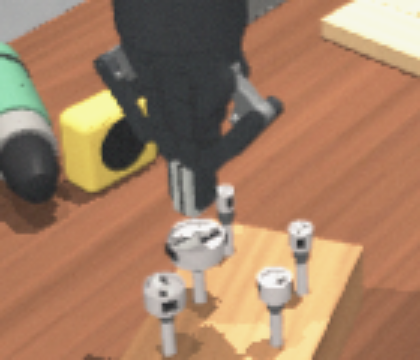

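The side view shows the tips centred just above the widest head at about (195,210) in the crop, not touching. I'll finish the hold, rise, and cross over clear of the other marks.

```bash
python3 -m jog '{"delta_pos":[[0,0,0],[0,0,0],[0,0,0],[0,0,0],[0,0,-0.4],[0,0,-0.4],[0,0,-0.4],[0,0,-0.4],[0,0,-0.4],[0,0,-0.4],[0,0,-0.4],[0,0,0]],"turn":[0,0,0,0,0,0,0,0,0,0,0,0],"grip":[0,0,0,0,0,0,0,0,0,0,0,0]}'
python3 -m jog '{"delta_pos":[[-0.6,-0.2,0],[-0.6,-0.2,0],[-0.9,0,0],[-0.9,0,0],[-0.9,0,0],[-0.9,0,0],[-0.9,0,0],[-0.9,0,0],[-0.9,0,0],[-0.9,0,0],[-0.9,0,0],[-0.9,0,0]],"turn":[0,0,0,0,0,0,0,0,0,0,0,0],"grip":[0,0,0,0,0,0,0,0,0,0,0,0]}'
python3 -m jog '{"delta_pos":[[-0.9,0,0],[-0.8,-0.34,0],[-0.8,-0.34,0],[-0.8,-0.34,0],[-0.8,-0.34,0],[0,0,0.4],[0,0,0.4],[0,0,0.4],[0,0,0.4],[0,0,0.4],[0,0,0],[0,0,0]],"turn":[0,0,0,0,0,0,0,0,0,0,0,0],"grip":[0,0,0,0,0,0,0,0,0,0,0,0]}'
python3 - <<'E'
from h import *
s=sense();print(s['eef_pos'],s['q'])
c=grab('wrist','w4');print(proj(c,(461.6,-243.7,18)),proj(c,(622,-262.4,18)),proj(c,np.array(s['eef_pos'])-[0,0,19]))
E
```

```text
time: 8.15
eef_pos: [532.9, 328.6, 254.4]
tcp_rot: [0.707, 0.707, 0.003, 0.001]
contact_force: [0.5, -0.3, 1.3]
finger_gap: 0.3
grasp_force: 0.0
time: 9.35
eef_pos: [515.4, -81.3, 250.1]
tcp_rot: [0.707, 0.707, -0.0, -0.0]
contact_force: [1.0, -0.0, 0.1]
finger_gap: -0.1
grasp_force: 0.0
time: 10.55
eef_pos: [461.0, -243.6, 170.5]
tcp_rot: [0.707, 0.707, -0.0, -0.001]
contact_force: [-0.3, 0.4, 0.5]
finger_gap: 0.0
grasp_force: 0.0
[ 461.03000303 -243.59654147  170.4524362 ] [-6.14722211e-01  3.70835856e-02 -6.99908630e-02  1.46543743e+00
 -3.92632009e-05  9.55739254e-01]
[279.62044579 199.82588558] [457.46090973 220.05040906] [278.33153763 271.1673692 ]
```

View pics/w4.png

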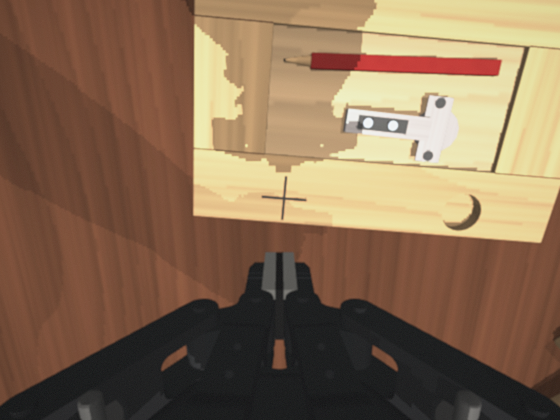

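In the wrist view the large cross is at (285,198), about 5 px right of the top-view prediction, and the cup is at (461,211). The side view can settle the difference.

```bash
python3 - <<'E'
from h import *
c=dict(np.load('pics/wrist2.npz'));w=dict(np.load('pics/w4.npz'));print('wrist',onz(w,285,198,18))
c=dict(np.load('pics/side.npz'));im=cv2.imread('pics/side.png')[195:220,350:390]
cv2.imwrite('pics/s5.png',cv2.resize(im,None,fx=20,fy=20,interpolation=cv2.INTER_CUBIC))
t=dict(np.load('pics/top.npz'));print('top',onz(t,408.2,264.7,18))
for p in((461.6,-243.7,18),(466,-242,18)): print((proj(c,p)-[350,195]+.5)*20)
E
```

```text
wrist [ 466.35626115 -242.02144881   18.        ]
top [ 462.27091477 -243.74783706   18.        ]
[431.06343745 247.68919905]
[396.60236433 243.84822945]
```

View pics/s5.png

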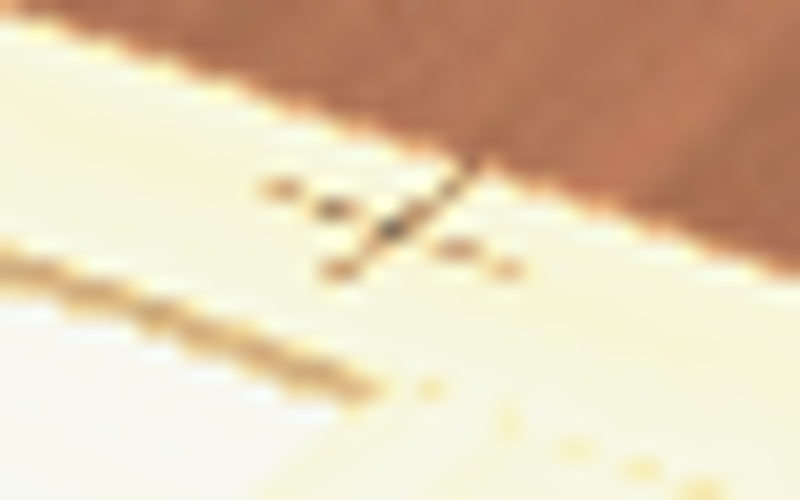

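The side view puts the cross at about (392,230) in the crop, which is closer to the wrist estimate. I'll aim for (465,−243.5), then descend and hold.

```bash
python3 -m jog '{"delta_pos":[[0.01,0.08,0],[0,0,0.4],[0,0,0.4],[0,0,0.4],[0,0,0.4],[0,0,0.4],[0,0,0.4],[0,0,0.3],[0,0,0.15],[0,0,0],[0,0,0],[0,0,0]],"turn":[0,0,0,0,0,0,0,0,0,0,0,0],"grip":[0,0,0,0,0,0,0,0,0,0,0,0]}'
python3 -m jog '{"delta_pos":[[0,0,0],[0,0,0],[0,0,0],[0,0,0],[0,0,0],[0,0,0],[0,0,0],[0,0,0],[0,0,0],[0,0,0],[0,0,0],[0,0,0]],"turn":[0,0,0,0,0,0,0,0,0,0,0,0],"grip":[0,0,0,0,0,0,0,0,0,0,0,0]}'
python3 -m jog '{"delta_pos":[[0,0,0],[0,0,0],[0,0,0],[0,0,0],[0,0,0],[0,0,0],[0,0,0],[0,0,0]],"turn":[0,0,0,0,0,0,0,0],"grip":[0,0,0,0,0,0,0,0]}'
python3 - <<'E'
from h import *
grab('side','side6');grab('wrist','w6')
a=cv2.resize(cv2.imread('pics/side6.png')[130:250,300:440],(400,343));b=cv2.resize(cv2.imread('pics/w6.png'),(400,300))
cv2.imwrite('pics/v6.png',np.hstack([a,cv2.copyMakeBorder(b,0,43,0,0,0)]))
E
```

```text
time: 11.8
eef_pos: [465.5, -244.1, 58.3]
tcp_rot: [0.707, 0.707, 0.0, 0.001]
contact_force: [0.1, 0.0, -0.7]
finger_gap: 0.1
grasp_force: 0.0
time: 13.0
eef_pos: [464.7, -243.6, 57.2]
tcp_rot: [0.707, 0.707, -0.0, -0.0]
contact_force: [-0.0, 1.0, 0.2]
finger_gap: -0.2
grasp_force: 0.0
time: 13.8
eef_pos: [464.7, -243.6, 57.2]
tcp_rot: [0.707, 0.707, -0.0, -0.0]
contact_force: [-0.5, -0.4, -0.0]
finger_gap: 0.1
grasp_force: 0.0
```

View pics/v6.png

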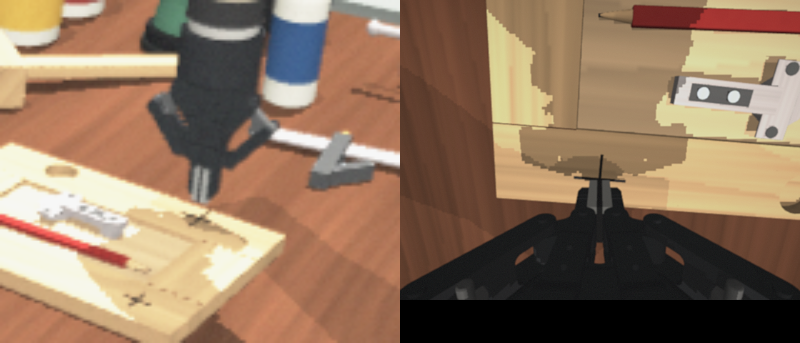

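The tips hover about 2 cm above the large cross: in the crop, tip (203,200) and cross (198,217) in the side view, with the cross at (601,178) dead ahead of the fingertips in the wrist view. The hold has lasted over 2 s, so I'm handing it in.

```bash
python3 -c "from plant import sign_off; print(sign_off())"
```

```text
the job is handed in; nothing more can be done
None
```

The arm pointed at the 35 mm bit for about 2 s, then at the hinge-cup cross for over 2 s. I handed the job in at about 14 s, still pointing at the cross about 2 cm up, with no contact seen in the force readings; no verdict came back.

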